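Nest the domed seedling lids in their drawer

TASK

Put the two domed lids that lie draining in the racks away in the open drawer: set each one crown down, level, into the lid that is already there, so that all three sit fully cupped one inside the next. Lower them in rather than dropping them. Then push the drawer fully home past its catch, and leave the pot and the brush where they are.

Things in the scene. Friction and masses are not known exactly. Their poses are not given: they have to be found in the camera images.
- lid_left: Pale green stiff plastic domed lid (0.12 kg, 56 mm high), lying crown down in the left (+y) draining rack, mouth up but tilted 35 degrees towards the robot. Origin: centre of the flat outside of the crown; z runs out through the mouth, so it must end pointing up. Round: yaw means nothing. Its band is described under lid_right; it may have slid a few mm in the rack.
- lid_right: The same lid in the right (-y) rack. Round the mouth of each lid is an upright band to pinch, one finger inside: outside diameter 136 mm, inside 120 mm (8 mm thick), from 34 to 56 mm above the origin. Inside, the dome steps in 20 mm below the mouth (fingertips reach no deeper); outside it is 112 mm wide just below the band and tapers to a 68 mm crown.
- lid_base: The third, identical lid, standing level, crown down, in the open drawer between four locating blocks (3 mm of play). It stays the lowest. A lid cupped fully inside another rests with the underside of its band on the other's rim: its origin then lies 22 mm above the other's (sideways play about 3 mm; the tapered dome guides it in).
- rack_left: Left draining rack, fixed: a steel board 94 x 96 mm sloping 35 degrees down towards the rack's own -x (roughly towards the robot), with a 6 mm lip at its foot. Origin on the table, 45 mm below the middle of the board's face. The lid's band overhangs the board all round; the lid's highest point is about 135 mm above the table.
- rack_right: Right draining rack, the same as rack_left.
- unit: Light wooden drawer unit, fixed, 196 mm wide, 206 mm deep, 136 mm high, open in front; the opening is 126 mm high and three nested lids (top at 112 mm) pass under it. Origin on the table in the middle of its front plane; its x axis points into the unit, the way the drawer closes.
- drawer (a joint): Opening of the drawer in m: 0 fully home, about 0.165 at the start (stop at 0.168). Slides with about 1.5 N of friction, more if moved fast; a sprung catch resists from about 17 to 8 mm of opening and needs some 8 N in all to pass; short of that it pushes the drawer back out a little, in the last few mm it draws the drawer home and holds it.
- front_top (a point): Middle of the top edge of the drawer's outer front face (122 mm above the table); moves with the drawer. The flat upright front is 170 mm wide, 12 mm thick and reaches from 6 to 122 mm above the table, nothing sticks out: push near its top middle. The drawer's side walls are only 36 mm high.
- seat (a point): Centre of the place on the drawer's floor where the lowest lid stands: 90 mm behind the drawer's front face, 12 mm above the table.
- pot: Bystander: blue glazed pot, 110 mm wide, 100 mm high, standing loose; origin under its middle.
- brush: Bystander: bamboo brush with hard bristles, about 195 mm long and 32 mm high, lying loose across the top of the drawer unit; origin under its middle, on the unit's top.
Mind the look-alikes: they are no part of the job. What is shaped like the lid_right but orange or purple is not meant.

How it is judged:
On the way, in this order (a step that is already met when the one before it is completed fails the run):
1. one of the racked lids is cupped level inside the lid in the drawer (distance between lid_base and seat below 0.01 m and angle between lid_base's own z axis and vertical below 0.07 rad and ((z of lid_left in the frame of lid_base between 0.018 and 0.026 m and horizontal distance between lid_left and lid_base below 0.008 m and angle between lid_left's own z axis and vertical below 0.07 rad) or (z of lid_right in the frame of lid_base between 0.018 and 0.026 m and horizontal distance between lid_right and lid_base below 0.008 m and angle between lid_right's own z axis and vertical below 0.07 rad))), for 0.2 s.
2. all three lids are cupped level one inside the next (distance between lid_base and seat below 0.01 m and angle between lid_base's own z axis and vertical below 0.07 rad and (((z of lid_left in the frame of lid_base between 0.018 and 0.026 m and horizontal distance between lid_left and lid_base below 0.008 m and angle between lid_left's own z axis and vertical below 0.07 rad) and (z of lid_right in the frame of lid_left between 0.018 and 0.026 m and horizontal distance between lid_right and lid_left below 0.008 m and angle between lid_right's own z axis and vertical below 0.07 rad)) or ((z of lid_right in the frame of lid_base between 0.018 and 0.026 m and horizontal distance between lid_right and lid_base below 0.008 m and angle between lid_right's own z axis and vertical below 0.07 rad) and (z of lid_left in the frame of lid_right between 0.018 and 0.026 m and horizontal distance between lid_left and lid_right below 0.008 m and angle between lid_left's own z axis and vertical below 0.07 rad)))), for 0.2 s.
At the end, for the whole second after the job is handed in: Drawer home (below 4 mm). lid_base within 10 mm of the seat, one other lid cupped in it and the last in that one: each origin 18 to 26 mm above the one below, within 8 mm sideways; all three mouth up, tilted under 0.07 rad, at rest (under 20 mm/s) (all of step 2 and value of joint drawer below 0.004 m and linear speed of each of lid_left, lid_right below 0.02 m/s); the robot touches nothing.
It fails at once if a lid is dropped or thrown into the nest (faster than 0.75 m/s there, a free fall of about 30 mm) ((linear speed of lid_left above 0.75 m/s and horizontal distance between lid_left and seat below 0.05 m and z of lid_left in the frame of seat below 0.07 m) or (linear speed of lid_right above 0.75 m/s and horizontal distance between lid_right and seat below 0.05 m and z of lid_right in the frame of seat below 0.07 m)).
It fails at once if the pot or the brush is moved by more than 30 mm, or the pot is tipped (distance of any of pot, brush from where it was at the start of the episode above 0.03 m or angle between pot's own z axis and vertical above 0.3 rad).
It also fails if it takes over 69 s, if anything falls off the work surface, if the arm or the gripper's body presses on something with over 40 N, if the wrist force passes 120 N, or if a joint passes its speed limit or range.

ROBOT

A 7-joint arm with a two-finger parallel gripper is mounted at the origin on the work surface. World frame = base frame: x ahead of the robot, y to its left, z up, the work surface at z = 0. Lengths are in m, angles in rad, forces in N, time in s.
With the tool pointing down it reaches from about 0.425 to 0.875 m from the base axis. Payload 4.7 kg.
Tool frame: the origin (TCP) lies midway between the tips of the shut fingers; the grasp point (between the pads) lies 19 mm behind it; z points along the fingers, y is the line along which they close (so a half turn about z gives the same grasp; the last joint's range is limited). The gripper opens to 87 mm and grips with 3 to 60 N. Pads are 19 mm wide; open, the fingers measure 117 mm over their backs; the gripper's body (75 mm by 190 mm) begins 51 mm behind the grasp point.
Start: joints at [1.314, 0.321, -0.07, 1.45, 0.023, 1.371, -0.057], TCP at [0.174, -0.626, 0.223] pointing down, gripper open.
Joint ranges: [-2.86, 2.86], [-0.3, 2.09], [-1.38, 1.24], [0.06, 2.45], [-1.56, 4.7], [0.09, 2.05], [-2.69, 2.69]. Speed limits (rad/s): [2.57, 2.57, 3.14, 3.14, 3.14, 3.14, 3.14].

INTERFACE

Orientations are given as a unit quaternion [x, y, z, w].
In Python, from bench import env gives the robot as it stands. Calls block until the motion is done:
- env.move_to(position, orientation): joint-space move of the TCP to a pose.
- env.move_straight(position, ori=None, feed=0.15): straight line of the TCP; ori=None keeps the orientation; feed is the mean speed in m/s.
- env.set_joints(angles): joint-space move.
- env.move_gripper(opening): finger opening in m; the grip force is fixed at half the most; returns when the fingers have stopped.
- env.sleep(seconds).
- env.inverse_kinematics(position, orientation): joint angles nearest the present ones, or None.
- env.capture(name): name is "side" or "top" or "wrist"; returns the picture (420x560x3 uint8, red, green, blue); there is no depth.
- env.camera_model(name): a dict with "camera_matrix" (3x3 intrinsics, pixels), "extrinsics" (4x4, takes a point from world to camera coordinates); the wrist camera has in their place "hand_eye" (4x4, takes a point from camera to tool coordinates, whose origin is the TCP and whose axes are the flange's). Camera axes: x right, y down, z forward; pixel columns grow to the right and rows downward; lengths in m; the calibration is good to about 2 mm. A picture is of the moment at which its call begins: read the wrist's pose just before it. camera_model takes no time and is no camera call.
A pose or a line that the arm cannot do raises env.MotionError and nothing moves.
- env.finish_job(): hands the job in; it is judged then, once.
Readings, each from a call of its own:
- env.get_time(): time.
- env.get_joint_pos(): joint angles.
- env.get_qd(): joint speeds.
- env.get_effort(): joint torques, N m.
- env.get_tcp_pos(): TCP position.
- env.get_tcp_rot(): TCP orientation.
- env.get_ft_force(): force on the tool from outside, world axes, zero at the start.
- env.get_wrist_torque(): the same for the moment, N m.
- env.get_grip_width(): finger opening in m.
- env.get_finger_force(): force on a finger pad.
Only numpy, scipy, OpenCV 4.12 (cv2) and the standard library are available. Lean on these libraries where they do the work, as an engineer would, in place of code of your own. Each camera call takes 0.05 s, during which the arm holds its last target. There are 200 camera calls.

## Working session

There is one attempt and no reset: what is moved stays moved. The work goes in short steps, each a Python script; the robot and the scene stay as the last script left them, time stands still between calls to the robot, and variables do not carry over. Pictures are saved under pics/ and viewed, at most 10 in all, crops included, and the job is handed in when it is done.

```bash
mkdir -p pics; ls; python3 - <<'E'
from bench import env
import cv2,numpy as np
np.set_printoptions(precision=4,suppress=True)
for n in("side","top"):
    cv2.imwrite(f"pics/{n}0.png",env.capture(n)[:,:,::-1]); m=env.camera_model(n); print(n,m["camera_matrix"],m["extrinsics"])
print(env.camera_model("wrist")); print(env.get_time(),env.get_tcp_rot())
E
```

```text
pics
side [[519.5591   0.     285.6602]
 [  0.     519.5591 214.4142]
 [  0.       0.       1.    ]] [[ 0.9764 -0.2157 -0.0057 -0.5698]
 [-0.1724 -0.7637 -0.6221  0.0983]
 [ 0.1298  0.6084 -0.7829  1.2602]
 [ 0.      0.      0.      1.    ]]
top [[513.381    0.     281.7047]
 [  0.     513.381  202.3218]
 [  0.       0.       1.    ]] [[-0.0022 -1.      0.0057 -0.1012]
 [-0.9957  0.0017 -0.0926  0.5756]
 [ 0.0926 -0.0058 -0.9957  1.55  ]
 [ 0.      0.      0.      1.    ]]
{'camera_matrix': array([[334.7545,   0.    , 280.8128],
       [  0.    , 334.7545, 216.2991],
       [  0.    ,   0.    ,   1.    ]]), 'hand_eye': array([[ 0.0004, -0.9663, -0.2575,  0.0723],
       [ 1.    ,  0.0006, -0.0007, -0.0013],
       [ 0.0009, -0.2575,  0.9663, -0.1615],
       [ 0.    ,  0.    ,  0.    ,  1.    ]])}
0.1 [ 0.9908  0.135  -0.0002 -0.0008]
```

View pics/top0.png

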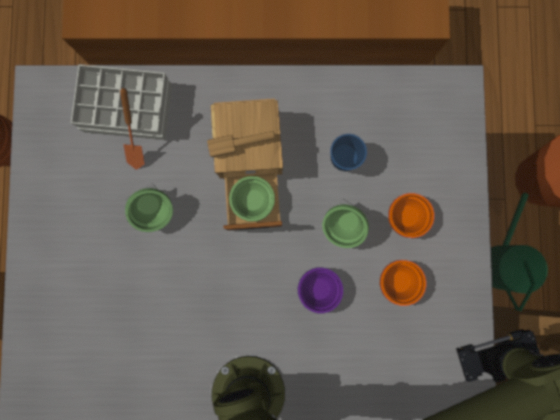

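View pics/side0.png

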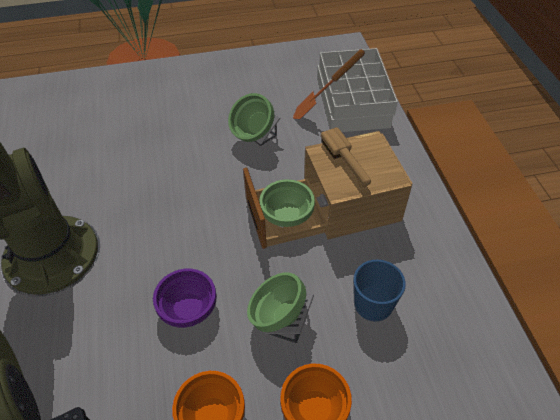

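Top view: racked lids at (149,209) and (346,227), base lid in the drawer at (252,198), drawer front at row ~225, pot at (347,152), brush at (242,143) on the unit. The side view shows both racked lids tilted towards the robot and clear of the orange and purple ones.

```bash
cat >h.py <<'E'
from bench import env
import cv2,numpy as np
from scipy.spatial.transform import Rotation as R
np.set_printoptions(precision=4,suppress=True)
def cam(n):
    m=env.camera_model(n);K=m["camera_matrix"]
    if n=="wrist":
        T=np.eye(4);T[:3,:3]=R.from_quat(env.get_tcp_rot()).as_matrix();T[:3,3]=env.get_tcp_pos()
        return K,T@m["hand_eye"]
    return K,np.linalg.inv(m["extrinsics"])
def rays(K,T,uv):
    uv=np.atleast_2d(uv).astype(float)
    d=np.c_[uv,np.ones(len(uv))]@np.linalg.inv(K).T@T[:3,:3].T
    return T[:3,3],d/np.linalg.norm(d,axis=1)[:,None]
def onplane(K,T,uv,p,n):
    o,d=rays(K,T,uv); return o+d*(((p-o)@n)/(d@n))[:,None]
def green(im):
    h=cv2.cvtColor(im,cv2.COLOR_RGB2HSV)
    return cv2.inRange(h,(45,50,30),(75,255,255))
def blobs(m,a):
    c,_=cv2.findContours(m,cv2.RETR_EXTERNAL,cv2.CHAIN_APPROX_NONE)
    return [x[:,0] for x in c if cv2.contourArea(x)>a]
def look(name):
    K,T=cam("wrist");im=env.capture("wrist");cv2.imwrite(f"pics/{name}.png",im[:,:,::-1]);np.savez(f"pics/{name}.npz",K=K,T=T,im=im);return K,T,im
def toolrot(z,y):
    z=np.array(z,float);z/=np.linalg.norm(z);y=np.array(y,float);y-=z*(y@z);y/=np.linalg.norm(y)
    return R.from_matrix(np.c_[np.cross(y,z),y,z])
E
python3 - <<'E'
from h import *
Z=np.array([0,0,1.])
for n in("top","side"):
    K,T=cam(n);im=cv2.imread(f"pics/{n}0.png")[:,:,::-1].copy()
    for b in blobs(green(im),700):
        e=cv2.fitEllipse(cv2.convexHull(b));print(n,np.array(e[0]),e[1],round(e[2]),onplane(K,T,e[0],Z*.09,Z))
    if n=="top":
        h=cv2.cvtColor(im,cv2.COLOR_RGB2HSV)
        m=cv2.inRange(h,(8,60,90),(25,200,255));m[:90]=0;m[:, :200]=0;m[:,300:]=0
        m=cv2.morphologyEx(m,cv2.MORPH_OPEN,np.ones((3,3)))
        b=max(blobs(m,500),key=len);b=b[b[:,1]<165]
        # left and right edges of unit top
        for f in (np.min,np.max):
            p=[];
            for r in range(110,163):
                q=b[b[:,1]==r][:,0]; p.append((f(q),r)) if len(q) else 0
            q=onplane(K,T,np.array(p),Z*.136,Z);print("edge",q[0],q[-1],np.polyfit(q[:,0],q[:,1],1))
        print("front",onplane(K,T,[(225,228),(282,225)],Z*.122,Z),"unit front",onplane(K,T,[(215,176),(282,173)],Z*.136,Z))
        print("pot",onplane(K,T,[(348,150)],Z*.1,Z))
for y in(.2,.25,.3,-.2,-.3):
  r=toolrot((np.sin(.61),0,-np.cos(.61)),(0,-1,0)); 
  for x in (.5,.6): print(x,y,env.inverse_kinematics(np.array([x,y,.1])-r.as_matrix()[:,2]*.12,r.as_quat()))
E
```

```text
top [345.26   225.9716] (42.71030807495117, 46.96627426147461) 113 [[ 0.4995 -0.2885  0.09  ]]
top [520.545  252.0456] (57.639652252197266, 117.39763641357422) 6 [[ 0.422  -0.8014  0.09  ]]
top [148.4699 209.8008] (43.314537048339844, 47.84621810913086) 87 [[0.5481 0.2898 0.09  ]]
top [251.6434 198.2047] (43.51909637451172, 44.333038330078125) 121 [[ 0.5819 -0.0133  0.09  ]]
edge [0.835  0.1031 0.136 ] [0.6821 0.0929 0.136 ] [0.0034 0.1005]
edge [ 0.8348 -0.0915  0.136 ] [ 0.6819 -0.1028  0.136 ] [ 0.0701 -0.1483]
front [[ 0.4928  0.0612  0.122 ]
 [ 0.5011 -0.1025  0.122 ]] unit front [[ 0.6415  0.0896  0.136 ]
 [ 0.6499 -0.1027  0.136 ]]
pot [[ 0.7238 -0.2984  0.1   ]]
side [276.5356 302.1936] (49.31456756591797, 66.68899536132812) 44 [[ 0.4995 -0.2952  0.09  ]]
side [286.7347 202.3791] (47.4132080078125, 54.5804328918457) 91 [[ 0.5784 -0.0375  0.09  ]]
side [250.6613 117.03  ] (43.47457504272461, 49.4630012512207) 32 [[0.5478 0.2835 0.09  ]]
0.5 0.2 None
0.6 0.2 [ 0.3591 -0.2649 -0.8579  2.1611  0.167   0.6273 -2.2158]
0.5 0.25 None
0.6 0.25 [ 0.4657 -0.2135 -1.068   2.1007  0.2676  0.66   -2.3828]
0.5 0.3 None
0.6 0.3 [ 0.5506 -0.0887 -1.2906  2.0316  0.4891  0.7337 -2.6299]
0.5 -0.2 None
0.6 -0.2 [ 1.0344 -0.2037 -0.4869  2.1705 -0.6283  0.6999 -0.6447]
0.5 -0.3 [ 1.2029 -0.2087 -0.2992  2.1867 -0.7121  0.8747 -0.2814]
0.6 -0.3 [ 1.0929 -0.0488 -0.3875  2.051  -0.61    0.7409 -0.4943]
```

```bash
python3 - <<'E'
from h import *
q={}
for s in(1,-1): q[s]=toolrot((0,0,-1),(0,s,0)).as_quat()
for n,p in(("R",(.5,-.288,.21)),("B",(.582,-.013,.24)),("L",(.548,.29,.21))):
    for s in (1,-1):
        try: env.move_to(p,q[s]); break
        except env.MotionError as e: print(n,s,e)
    print(n,s,env.get_time(),np.array(env.get_joint_pos())); look("w"+n)
a=np.hstack([cv2.resize(cv2.imread(f"pics/w{n}.png"),(400,300)) for n in"RL"])
cv2.imwrite("pics/wRL.png",np.vstack([a,np.hstack([cv2.resize(cv2.imread("pics/wB.png"),(400,300)),np.zeros((300,400,3),np.uint8)])]))
E
```

```text
R 1 1.8417 [ 1.0191  0.2237 -0.6224  1.6376  0.1343  1.3235  1.9439]
B 1 3.0 [ 0.6745  0.2557 -0.8194  1.5774  0.1901  1.3916  1.405 ]
L 1 4.225 [ 0.2085  0.4119 -0.9524  1.5224  0.3398  1.3829  0.7993]
```

View pics/wRL.png

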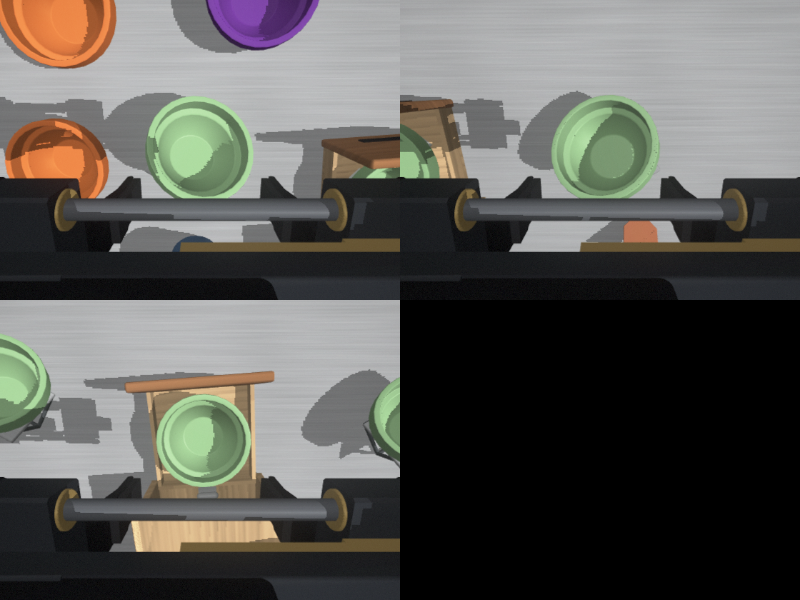

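Right lid at (200,147), left lid at (605,147), base lid at (204,440) in the half-size mosaic. Both racked mouths lean towards the robot base. Next, a closer crop of the rims.

```bash
python3 - <<'E'
import cv2,numpy as np
o=[]
for n,c in(("R",195),("L",203-0)):
    im=cv2.imread(f"pics/w{n}.png");u0={"R":195,"L":203}[n];o.append(cv2.resize(im[125:291,u0:u0+166],(400,400),interpolation=cv2.INTER_NEAREST))
cv2.imwrite("pics/crop.png",np.hstack(o))
E
```

```text
(no output)
```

View pics/crop.png

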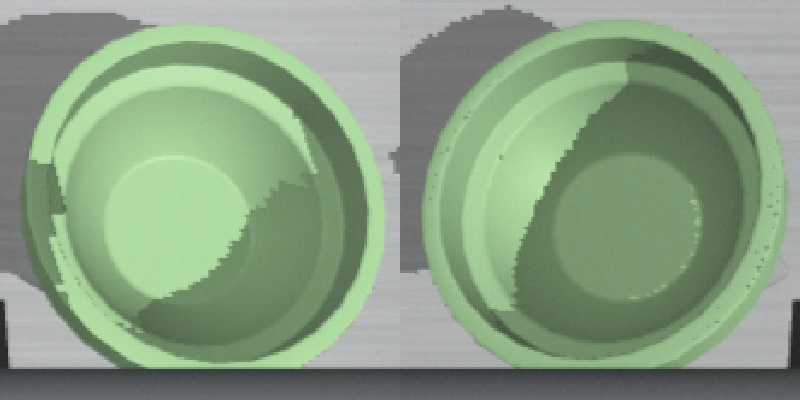

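Rims: right in crop spans x 35–383, top (185,25), floor disc at (176,230); left spans x 425–785, floor disc at (628,227). So the mouths lean inward, yaw about -22° and +18°. I'll look square-on along each axis for precise poses.

```bash
cat >>h.py <<'E'
def nrm(psi,t=np.radians(35)): return np.array([-np.sin(t)*np.cos(psi),-np.sin(t)*np.sin(psi),np.cos(t)])
def lat(psi): return np.array([-np.sin(psi),np.cos(psi),0])
def viewpose(C,n,l,d=.29,dv=31):
    he=env.camera_model("wrist")["hand_eye"]
    z=-n;y=np.cross(z,l)   # cam x=l, cam z=-n, cam y = z cross x
    T=np.eye(4);T[:3,:3]=np.c_[l,y,z];T[:3,3]=C+n*d+y*dv/334.75*d
    W=T@np.linalg.inv(he);return W[:3,3],R.from_matrix(W[:3,:3]).as_quat()
E
python3 - <<'E'
from h import *
for nm,C,psi in(("L",(.548,.29,.09),np.radians(18)),("R",(.4995,-.288,.09),np.radians(-22))):
    C=np.array(C);n=nrm(psi);l=lat(psi)
    try: env.move_to(*viewpose(C,n,l)); K,T,im=look("v"+nm)
    except env.MotionError as e: print(nm,e); continue
    for side in(1,-1):
        for s in(1,-1):
            q=toolrot(-n,s*l).as_quat();p=C+side*.064*l
            print(nm,side,s,[env.inverse_kinematics(p+n*h,q) is not None for h in(-.015,.03,.06,.1)],env.inverse_kinematics(p+n*.03,q))
    for b in blobs(green(im),8000):
        print(nm,cv2.contourArea(b),cv2.fitEllipse(b),b.min(0),b.max(0))
for side in(1,-1):
  for s in(1,-1):
    q=toolrot((0,0,-1),(0,s,0)).as_quat();print("B",side,s,[env.inverse_kinematics((.585,-.015+side*.064,z),q) is not None for z in(.07,.1,.18,.25)])
print(env.get_time())
cv2.imwrite("pics/vv.png",np.hstack([cv2.resize(cv2.imread(f"pics/v{n}.png"),(400,300)) for n in"RL"]))
E
```

```text
L 1 1 [True, True, True, True] [-0.1635  0.0288 -0.6333  2.1734  0.6577  0.4759  0.5732]
L 1 -1 [True, True, True, True] [-0.9137  0.0001  0.1168  2.1973  0.6293  0.4693 -2.5522]
L -1 1 [True, True, True, True] [ 0.7383 -0.0927 -1.1719  2.2331 -0.0081  0.3386  1.433 ]
L -1 -1 [True, True, True, True] [ 0.9298 -0.1489 -1.3324  2.2311 -0.2081  0.3427 -1.5276]
L 18782.0 ((288.39105224609375, 179.0896453857422), (153.4640350341797, 155.83566284179688), 25.041181564331055) [211 101] [366 257]
R 1 1 [True, True, True, False] [ 1.1718 -0.1922 -0.7522  2.3267 -0.3814  0.3637  1.8907]
R 1 -1 [True, True, True, False] [ 1.2961 -0.2115 -0.8605  2.324  -0.4702  0.3749 -1.1702]
R -1 1 [True, True, True, True] [ 1.1756 -0.0927 -0.4448  2.2771 -0.5857  0.4258  2.3811]
R -1 -1 [True, True, True, True] [ 2.1089 -0.2327 -1.2753  2.2584 -0.9485  0.5544 -0.4479]
R 18820.5 ((278.8402404785156, 180.4737091064453), (153.87049865722656, 155.7291717529297), 151.327392578125) [202 103] [356 258]
B 1 1 [True, True, True, True]
B 1 -1 [True, True, True, True]
B -1 1 [True, True, True, True]
B -1 -1 [True, True, True, True]
6.95
```

View pics/vv.png

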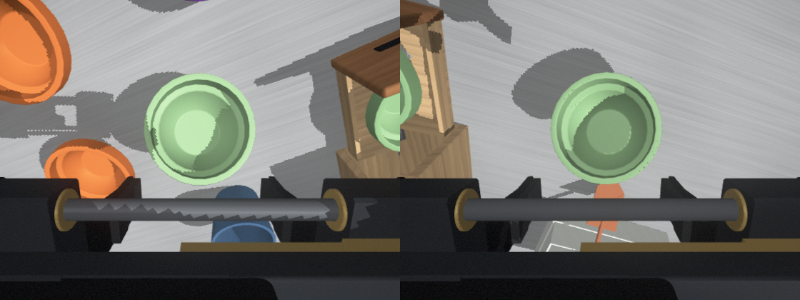

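Square-on views: rims nearly circular, right at (199,129), left at (606,129). The floor discs are slightly off-centre, so I'll zoom once to correct the yaw.

```bash
python3 - <<'E'
import cv2,numpy as np
o=[]
for n,u0 in(("R",199),("L",208)):
    im=cv2.imread(f"pics/v{n}.png");c=cv2.resize(im[99:259,u0:u0+160],(400,400),interpolation=cv2.INTER_CUBIC)
    o.append(cv2.convertScaleAbs(c,alpha=1.15))
cv2.imwrite("pics/crop2.png",np.hstack(o))
E
```

```text
(no output)
```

View pics/crop2.png

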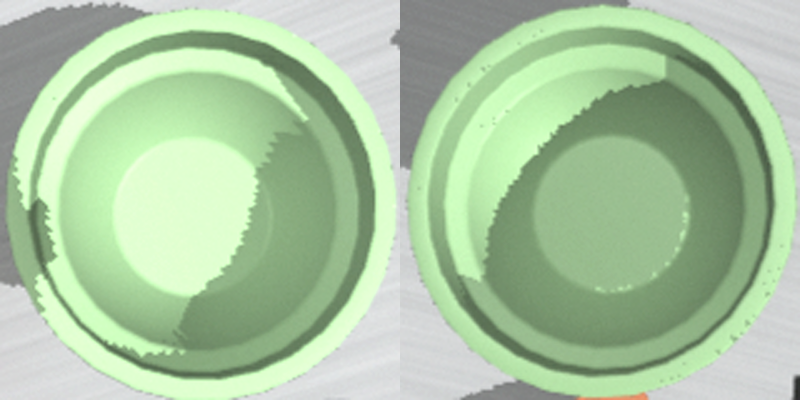

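Mouth and floor centres: right (204,204)/(192,216), left (600,200)/(611,213) in the crops, so the axes lean about 6° further inward. Grasping the left lid.

```bash
cat >>h.py <<'E'
PX={"R":((280.6,180.6),(275.8,185.6)),"L":((288,179),(292.6,184.4))}
def lidpose(nm):
    T=np.load(f"pics/v{nm}.npz")["T"];K=env.camera_model("wrist")["camera_matrix"]
    P=[T[:3,:3]@(np.linalg.inv(K)@[*uv,1]*d)+T[:3,3] for uv,d in zip(PX[nm],(.2894,.34))]
    n=P[0]-P[1];return P[0],n/np.linalg.norm(n)
def base():
    f=np.load("pics/wB.npz");b=max((b for b in blobs(green(f["im"]),3000) if 150<b[:,0].mean()<400),key=len)
    Z=np.array([0,0,1.]);q=onplane(f["K"],f["T"],b,Z*.068,Z)
    e=cv2.fitEllipse((q[:,:2]*1000).astype(np.float32));return np.array(e[0])/1000,e[1]
def grasp(nm,side):
    M,n=lidpose(nm);l=np.cross([0,0,1],-n);l/=np.linalg.norm(l);l*=np.sign(l[1])
    r=toolrot(-n,l);q=r.as_quat();p=M+side*.064*l
    env.move_gripper(.05);env.move_to(p+n*.05,q);env.move_straight(p-n*.015,q,feed=.1)
    print("pre",env.get_ft_force());env.move_gripper(0);print("width",env.get_grip_width(),env.get_finger_force(),env.get_ft_force())
    env.move_straight(p+n*.06,q,feed=.15);return l
E
python3 - <<'E'
from h import *
for k in"LR":
    M,n=lidpose(k);print(k,M,n,np.degrees(np.arccos(n[2])),np.degrees(np.arctan2(-n[1],-n[0])))
print("base",base())
grasp("L",-1)
print(env.get_grip_width(),env.get_ft_force(),np.array(env.get_tcp_pos()),env.get_time())
cv2.imwrite("pics/gL.png",env.capture("side")[:,:,::-1])
E
```

```text
L [0.5439 0.2918 0.088 ] [-0.5076 -0.2796  0.815 ] 35.415590080708434 28.84378230317374
R [ 0.496  -0.2839  0.0881] [-0.4888  0.2995  0.8194] 34.977927211203166 -31.501230798615936
base (array([ 0.5847, -0.0097]), (133.33636474609375, 133.49925231933594))Traceback (most recent call last):
  File "<stdin>", line 5, in <module>
  File "h.py", line 47, in grasp
    env.move_gripper(.05);env.move_to(p+n*.05,q);env.move_straight(p-n*.015,q,feed=.1)
                                                 ~~~~~~~~~~~~~~~~~^^^^^^^^^^^^^^^^^^^^
bench.MotionError: the arm cannot follow that straight line within its joint ranges
```

```bash
python3 - <<'E'
s=open('h.py').read();i=s.index("def grasp");s=s[:i]+'''def grasp(nm,opts):
    M,n=lidpose(nm);l=np.cross([0,0,1],-n);l/=np.linalg.norm(l);l*=np.sign(l[1])
    env.move_gripper(.05)
    for side,s in opts:
        q=toolrot(-n,s*l).as_quat();p=M+side*.064*l
        try:
            env.move_to(p+n*.05,q);print(side,s,env.get_time(),np.array(env.get_joint_pos()),np.array(env.inverse_kinematics(p-n*.015,q)))
            env.move_straight(p-n*.015,q,feed=.1);break
        except env.MotionError as e: print(side,s,e)
    else: return
    print("pre",env.get_ft_force());env.move_gripper(0);print("width",env.get_grip_width(),env.get_finger_force(),env.get_ft_force())
    for h in(.065,.05,.035):
        try: env.move_straight(p+n*h,q,feed=.15);break
        except env.MotionError as e: print(h,e)
'''
open('h.py','w').write(s)
E
python3 - <<'E'
from h import *
grasp("L",[(-1,1),(1,1),(-1,-1),(1,-1)])
print(env.get_grip_width(),env.get_ft_force(),np.array(env.get_tcp_pos()),env.get_time(),np.array(env.get_joint_pos()))
cv2.imwrite("pics/gL.png",env.capture("side")[:,:,::-1])
E
```

```text
-1 1 10.1583 [ 1.0855 -0.2803 -1.3205  2.2258 -0.872   0.5069  2.4408] [ 0.3969  0.1301 -0.8154  2.1994  0.1086  0.2385  1.5925]
-1 1 the arm cannot follow that straight line within its joint ranges
1 1 10.825 [ 0.7116 -0.2678 -1.2923  2.2313 -0.4554  0.3956  1.7907] [-0.2724  0.0869 -0.442   2.2146  0.5744  0.281   0.8644]
1 1 the arm cannot follow that straight line within its joint ranges
-1 -1 13.0083 [ 1.0294 -0.236  -1.2859  2.2263 -0.7891  0.4756 -0.7661] [ 0.3905  0.1291 -0.8087  2.1996  0.1035  0.2383 -1.5447]
pre [0.1726 0.1772 0.5355]
width 0.006715064656507391 29.91917073726654 [-2.0068 -1.3348  1.5338]
0.065 the arm cannot follow that straight line within its joint ranges
0.05 the arm cannot follow that straight line within its joint ranges
0.035 the arm cannot follow that straight line within its joint ranges
0.006715064656507391 [-2.0068 -1.3348  1.5338] [0.5823 0.2398 0.0757] 15.6833 [ 0.6192  0.1801 -1.0526  2.1947  0.339   0.2526 -1.7465]
```

View pics/gL.png

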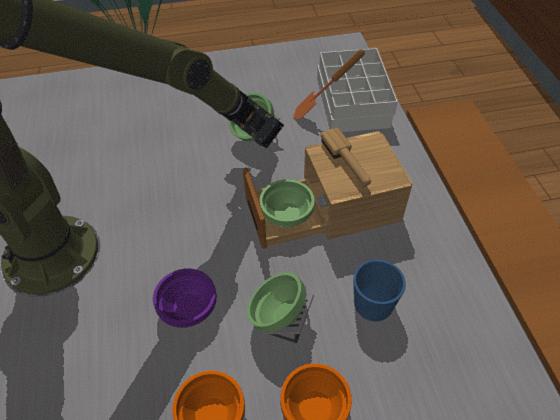

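Pinched, width 6.7 mm at 30 N on the drawer-facing side of the left lid. The side picture shows the gripper at (255,125) on the lid. Lift vertically, then level above the drawer.

```bash
cat >>h.py <<'E'
def lift(nm,s):
    M,n=lidpose(nm);l=np.cross([0,0,1],-n);l/=np.linalg.norm(l);l*=np.sign(l[1])
    p=np.array(env.get_tcp_pos())
    for d,f in(((0,0,.1),0),((0,0,.07),0),((-.02,0,.1),0),((0,0,.12),.5),((0,0,.14),1),((.03,0,.14),1)):
        m=n*(1-f)+np.array([0,0,1])*f
        try: env.move_straight(p+np.array(d),toolrot(-m,s*l).as_quat(),feed=.12);print("lift",d,f);break
        except env.MotionError as e: print(d,f,e)
    print(env.get_grip_width(),env.get_ft_force(),env.get_time(),np.array(env.get_joint_pos()))
E
python3 - <<'E'
from h import *
lift("L",-1)
p=np.array(env.get_tcp_pos());l=lat(np.radians(28.8))
for k in (lat(np.radians(28.8)),lat(.05)):
  for sd in (-1,1):
    b,_=base();g=np.array([*b,0])-k*.064
    q=toolrot((0,0,-1),sd*k).as_quat();print(sd,[env.inverse_kinematics(g+[0,0,z],q) for z in(.075,.26)])
E
```

```text
lift (0, 0, 0.1) 0
0.006871022971576793 [-0.2907 -0.6364 -1.2887] 17.025 [ 0.9417 -0.1368 -1.2456  2.1028 -0.4713  0.5103 -1.0622]
-1 [array([ 0.7699,  0.5335, -0.9117,  1.6737,  0.4537,  1.1612, -1.3281]), array([ 0.997 ,  0.5921, -1.3714,  1.4458,  0.5788,  1.5646, -1.4071])]
1 [array([ 0.7918,  0.5485, -0.9452,  1.673 ,  0.4771,  1.1693,  1.7976]), array([ 0.7153,  0.3425, -0.8328,  1.4539,  0.2528,  1.4559,  1.9563])]
-1 [array([ 0.8101,  0.4694, -0.9043,  1.7417,  0.4042,  1.1293, -1.7395]), array([ 0.9624,  0.3671, -1.118 ,  1.5156,  0.3305,  1.4653, -1.6848])]
1 [array([ 0.8165,  0.4732, -0.9134,  1.7415,  0.4101,  1.1311,  1.398 ]), array([ 0.7512,  0.269 , -0.8083,  1.5216,  0.1952,  1.4344,  1.5551])]
```

```bash
python3 - <<'E'
from h import *
b,_=base();k=lat(.05);q=toolrot((0,0,-1),-k).as_quat()
p=np.array(env.get_tcp_pos());M,n=lidpose("L")
l=lat(np.radians(28.8));ql=toolrot((0,0,-1),-l).as_quat()
g=np.array([*b,0])-k*.064
env.move_to([p[0]-.02,p[1],.25],ql)
env.move_straight(g+[0,0,.235],q,feed=.25)
print(env.get_time(),env.get_grip_width(),env.get_ft_force(),env.get_wrist_torque())
look("hL"); s=env.capture("side"); cv2.imwrite("pics/hLs.png",np.hstack([cv2.imread("pics/hL.png")[::1,::1],s[:,140:380,::-1]])[:, :800])
E
```

```text
19.4333 0.0062225591441999115 [-0.8972  0.2628 -1.2844] [-0.0563  0.0065 -0.0252]
```

View pics/hLs.png

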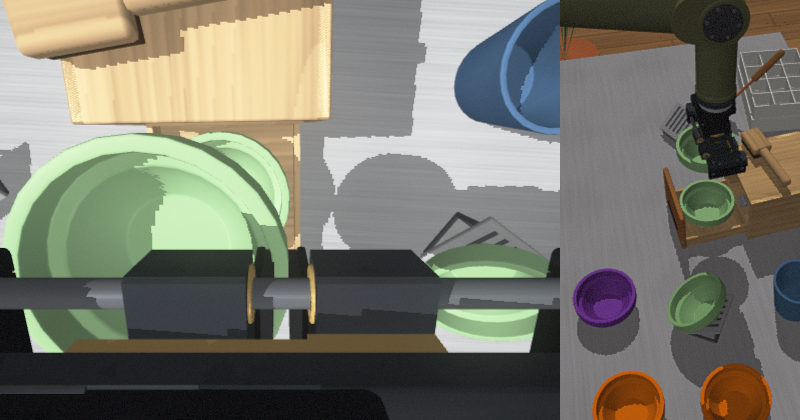

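The held lid hangs level at left (rim u 18–288, top row ~135), with the base lid showing behind it at (235,180). I'll check the held rim's centre numerically, then lower.

```bash
cat >>h.py <<'E'
from scipy.optimize import least_squares
def held(name,umin,umax,vmax=245):
    f=np.load(f"pics/{name}.npz");Z=np.array([0,0,1.]);tcp=np.array(env.get_tcp_pos())
    b=max(blobs(green(f["im"]),8000),key=len);b=b[(b[:,0]>umin)&(b[:,0]<umax)&(b[:,1]<vmax)]
    q=onplane(f["K"],f["T"],b,tcp+.015*Z,Z)[:,:2]
    fit=lambda x:np.hypot(*(q-x[:2]).T)-x[2]
    r=least_squares(fit,[*q.mean(0)-[.04,0],.068],loss="soft_l1",f_scale=.002);r2=least_squares(lambda x:fit([*x,.068]),r.x[:2],loss="soft_l1",f_scale=.002)
    print("held fit",len(q),r.x,"fixedR",r2.x,"res",np.std(r2.fun),"tcp",tcp);return r2.x
E
python3 - <<'E'
from h import *
c=held("hL",12,150);b,_=base();k=lat(.05);print("nominal",b,"delta",c-b,"along k",(c-b)@k[:2])
E
```

```text
held fit 434 [ 0.576  -0.0115  0.0766] fixedR [ 0.584  -0.0069] res 0.0020728049362889185 tcp [ 0.588  -0.0713  0.2352]
nominal [ 0.5847 -0.0097] delta [-0.0007  0.0028] along k 0.002818737132049388
```

```bash
cat >>h.py <<'E'
def lower(xy,q,z0,zend):
    env.move_straight([*xy,z0+.03],q,feed=.15);env.sleep(.1);print("hover",np.array(env.get_tcp_pos()),xy)
    f0=np.array(env.get_ft_force());z=z0+.03;fz=[]
    while z>zend:
        z-=.003;env.move_straight([*xy,z],q,feed=.05)
        f=np.array(env.get_ft_force())-f0;fz.append((round(z,3),*np.round(f,1)))
        if f[2]>5 or np.hypot(*f[:2])>12: break
    print(fz[-8:],np.array(env.get_tcp_pos()),env.get_time(),env.get_grip_width())
E
python3 - <<'E'
from h import *
b,_=base();k=lat(.05);q=toolrot((0,0,-1),-k).as_quat()
xy=(b-k[:2]*.064)+[0,-.0024]
lower(xy,q,.075,.068)
look("nL");s=env.capture("side");cv2.imwrite("pics/nLs.png",np.hstack([cv2.imread("pics/nL.png"),s[:,140:380,::-1]]))
E
```

```text
hover [ 0.5889 -0.076   0.1063] [ 0.5879 -0.076 ]
[(0.09, np.float64(-1.1), np.float64(0.0), np.float64(0.2)), (0.087, np.float64(-1.8), np.float64(1.5), np.float64(-0.7)), (0.084, np.float64(-1.2), np.float64(-1.0), np.float64(0.6)), (0.081, np.float64(-0.8), np.float64(0.4), np.float64(0.1)), (0.078, np.float64(0.2), np.float64(-0.1), np.float64(-0.4)), (0.075, np.float64(-1.2), np.float64(-0.8), np.float64(0.6)), (0.072, np.float64(-1.2), np.float64(-1.0), np.float64(4.9)), (0.069, np.float64(-3.2), np.float64(-2.2), np.float64(14.1))] [ 0.5904 -0.0771  0.0722] 23.65 0.006616249564168779
```

View pics/nLs.png

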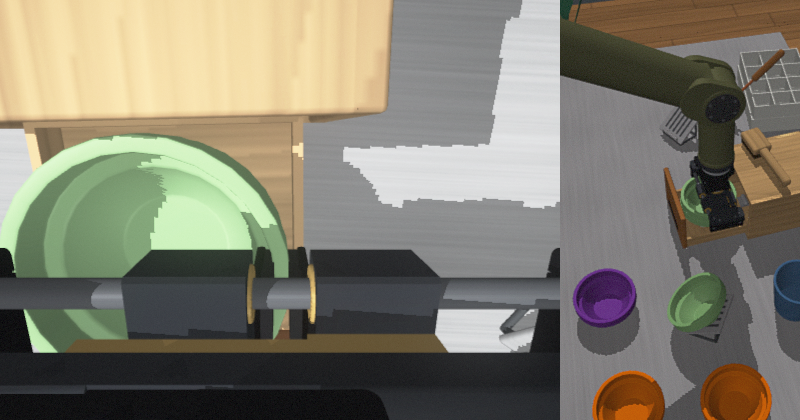

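Lid is seated (contact at TCP z≈0.073, in the nest). Release, check, and fetch the right lid.

```bash
cat >>h.py <<'E'
def nestcheck(name,z):
    f=np.load(f"pics/{name}.npz");b=max((b for b in blobs(green(f["im"]),3000) if 150<b[:,0].mean()<400),key=len)
    Z=np.array([0,0,1.]);q=onplane(f["K"],f["T"],b,Z*z,Z)
    e=cv2.fitEllipse((q[:,:2]*1000).astype(np.float32));print(name,e,b.min(0),b.max(0));return np.array(e[0])/1000
E
python3 - <<'E'
from h import *
p=np.array(env.get_tcp_pos());b,_=base();k=lat(.05);q=toolrot((0,0,-1),-k).as_quat()
env.move_straight([p[0],p[1],.0735],q,feed=.05);env.move_gripper(.035);env.move_straight([p[0],p[1],.18],q,feed=.15)
env.move_to([*b,.26],q);env.sleep(.1);look("cL");nestcheck("cL",.090)
print(env.get_time(),env.get_ft_force())
grasp("R",[(1,-1),(-1,-1),(1,1),(-1,1)])
print(env.get_time(),np.array(env.get_joint_pos()),np.array(env.get_tcp_pos()))
E
```

```text
cL ((589.2145385742188, -11.576234817504883), (133.27066040039062, 133.31126403808594), 82.04560852050781) [217 126] [350 257]
26.3083 [-0.6992  0.2131 -0.7151]
1 -1 27.9167 [ 0.7234 -0.1978 -0.4502  2.3214  0.2024  0.4158 -2.0253] [ 0.83    0.0001 -0.5607  2.2938  0.566   0.3005 -2.348 ]
pre [-0.365   0.8417 -0.4439]
width 0.006551659206583006 30.000034868717194 [-2.0547 -0.1364  1.0741]
30.2 [ 0.733  -0.2413 -0.455   2.3276  0.1404  0.4478 -1.9711] [ 0.4974 -0.2098  0.1406]
```

View pics/cL.png

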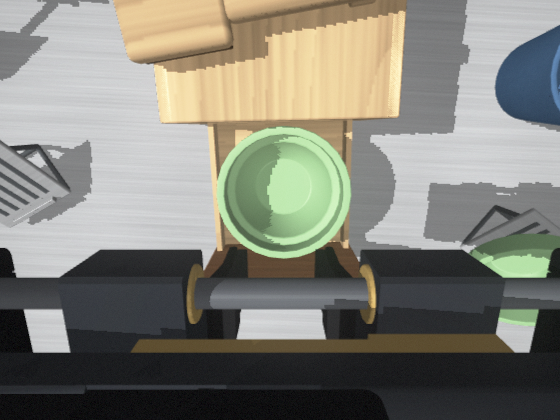

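The left lid is fully cupped: rim at (284,192), concentric and round in the wrist view. The right lid is now gripped. Carry it over and look at it before lowering.

```bash
python3 - <<'E'
from h import *
k=lat(.05);q=toolrot((0,0,-1),-k).as_quat();b=np.array([.587,-.012])
M,n=lidpose("R");l=lat(np.radians(-31.5));ql=toolrot((0,0,-1),-l).as_quat()
p=np.array(env.get_tcp_pos())
env.move_to([p[0]+.01,p[1],.26],ql)
xy=b+k[:2]*.064
env.move_straight([*xy,.25],q,feed=.25);env.sleep(.1)
print(env.get_time(),env.get_grip_width(),env.get_ft_force(),np.array(env.get_tcp_pos()),xy)
look("hR");c=held("hR",330,548);print(c-b)
s=env.capture("side");cv2.imwrite("pics/hRs.png",np.hstack([cv2.imread("pics/hR.png"),s[:,140:380,::-1]]))
E
```

```text
32.45 0.006387018757038557 [-0.4994 -0.2162 -1.6734] [0.5838 0.0496 0.25  ] [0.5838 0.0519]
held fit 229 [0.5585 0.0008 0.0985] fixedR [ 0.7151 -0.0231] res 0.009901109664339476 tcp [0.5838 0.0499 0.2501]
[ 0.1281 -0.0111]
```

View pics/hRs.png

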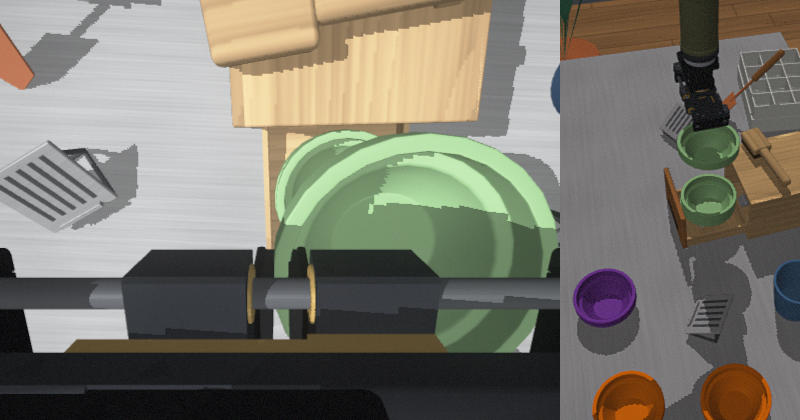

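The right lid hangs roughly level (rim u 275–557, top row 133) above the nest. (The circle fit was spoiled by contamination; discard it.) Lowering with force watch.

```bash
python3 - <<'E'
from h import *
k=lat(.05);q=toolrot((0,0,-1),-k).as_quat();b=np.array([.587,-.012])
lower(b+k[:2]*.064,q,.097,.088)
look("nR");s=env.capture("side");cv2.imwrite("pics/nRs.png",s[:,:,::-1])
p=np.array(env.get_tcp_pos());print(env.get_ft_force(),env.get_wrist_torque())
E
```

```text
hover [0.5848 0.0521 0.1284] [0.5838 0.0519]
[(0.115, np.float64(-0.0), np.float64(-0.1), np.float64(-0.3)), (0.112, np.float64(-0.3), np.float64(-0.1), np.float64(-0.9)), (0.109, np.float64(0.8), np.float64(0.2), np.float64(-0.5)), (0.106, np.float64(-0.5), np.float64(-0.4), np.float64(0.1)), (0.103, np.float64(-0.2), np.float64(-0.2), np.float64(-0.5)), (0.1, np.float64(-0.6), np.float64(-0.4), np.float64(0.6)), (0.097, np.float64(0.2), np.float64(-1.0), np.float64(1.1)), (0.094, np.float64(-0.2), np.float64(-0.7), np.float64(6.1))] [0.5849 0.0523 0.0955] 36.3667 0.006135973216328836
[-1.1962  0.4034  6.4523] [ 0.0812  0.1539 -0.0655]
```

```bash
python3 - <<'E'
from h import *
k=lat(.05);q=toolrot((0,0,-1),-k).as_quat();b=np.array([.587,-.012])
p=np.array(env.get_tcp_pos())
env.move_straight([p[0],p[1],.096],q,feed=.05);env.move_gripper(.035);env.move_straight([p[0],p[1],.2],q,feed=.15)
env.move_to([*b,.27],q);env.sleep(.1);look("cR");nestcheck("cR",.112);print(env.get_time())
s=env.capture("side");cv2.imwrite("pics/cRs.png",np.hstack([cv2.imread("pics/cR.png"),s[:,140:380,::-1]]))
E
```

```text
cR ((589.687744140625, -9.740877151489258), (131.9687957763672, 136.46800231933594), 133.14645385742188) [213 127] [351 263]
38.9667
```

View pics/cRs.png

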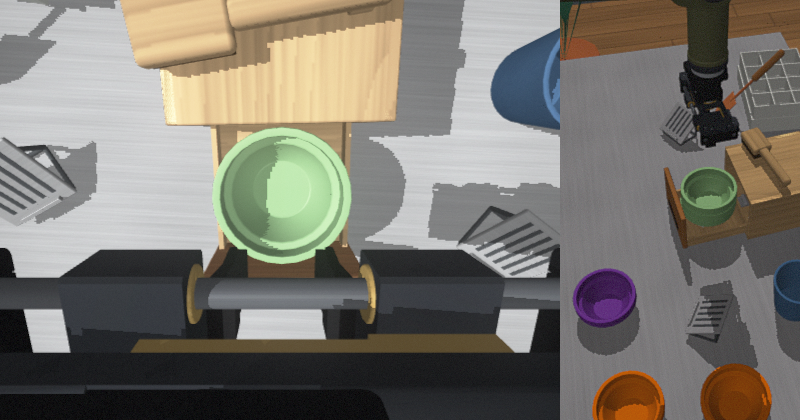

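All three look stacked (rim centre ~(282,195)), with some outline asymmetry at the lower left where a finger overlaps. I'll check that numerically against the earlier picture, excluding the occluded rows.

```bash
python3 - <<'E'
from h import *
Z=np.array([0,0,1.])
for n,z in(("cL",.09),("cR",.112)):
    f=np.load(f"pics/{n}.npz");b=max((b for b in blobs(green(f["im"]),3000) if 150<b[:,0].mean()<400),key=len)
    q=onplane(f["K"],f["T"],b,Z*z,Z)[:,:2]*1000;m=b[:,1]<243
    r=least_squares(lambda x:np.hypot(*(q[m]-x[:2]).T)-x[2],[587,-12,67],loss="soft_l1").x
    d=q-r[:2];a=np.degrees(np.arctan2(d[:,1],d[:,0]));e=np.hypot(*d.T)-r[2]
    print(n,r,[(k,round(float(np.median(e[(a>=k)&(a<k+30)])),1)) for k in range(-180,180,30)])
    im=f["im"].astype(int); c=np.array([282,195] if n=="cR" else [284,192])
    for ang in(135,180,225,45):  # green-channel profile outward, image angle (down-left=135)
        u=np.array([np.cos(np.radians(ang)),np.sin(np.radians(ang))]);print(ang,[int(im[tuple((c+u*t).round().astype(int)[::-1])][1]) for t in range(44,78,2)])
E
```

```text
cL [589.2481 -11.555   66.6241] [(-180, -0.0), (-150, 0.0), (-120, -0.0), (-90, 0.0), (-60, 0.1), (-30, -0.0), (0, -0.1), (30, 0.0), (60, 0.0), (90, -0.1), (120, 0.2), (150, 0.0)]
135 [119, 132, 152, 154, 154, 138, 102, 104, 127, 230, 233, 218, 130, 130, 123, 80, 66]
180 [137, 133, 133, 151, 156, 155, 151, 112, 144, 231, 233, 236, 225, 219, 209, 203, 202]
225 [146, 143, 142, 143, 163, 160, 164, 146, 192, 233, 235, 234, 218, 203, 142, 141, 144]
45 [204, 238, 240, 239, 234, 169, 163, 168, 227, 233, 233, 143, 129, 169, 75, 76, 79]
cR [590.4269  -9.0174  66.5152] [(-180, 0.3), (-150, 2.9), (-120, -0.0), (-90, -0.2), (-60, 0.1), (-30, -0.1), (0, 0.0), (30, 0.2), (60, -0.2), (90, -0.1), (120, 0.4), (150, 0.3)]
135 [118, 118, 132, 150, 153, 151, 105, 102, 103, 173, 229, 232, 231, 159, 69, 55, 66]
180 [135, 136, 133, 136, 153, 156, 155, 148, 114, 146, 231, 234, 236, 226, 199, 201, 201]
225 [147, 144, 142, 141, 156, 162, 162, 164, 145, 231, 234, 237, 238, 179, 144, 146, 144]
45 [210, 211, 233, 239, 240, 239, 159, 162, 162, 233, 232, 232, 221, 86, 76, 74, 75]
```

Rim circle is clean: radius 66.5 mm at the expected 112 mm height, offset under 3 mm. The nest is level and seated. Push the drawer.

```bash
python3 - <<'E'
from h import *
k=lat(.05);u=np.array([np.cos(.05),np.sin(.05),0]);q=toolrot((0,0,-1),-k).as_quat()
F=np.array([.587,-.012,0])-u*.09;z=np.array([0,0,.108])
env.move_gripper(0)
a=F-u*.05
if np.hypot(*a[:2])<.43: a=F-u*.04
env.move_to(a+[0,0,.22],q);env.move_straight(a+z,q,feed=.2);print(env.get_time(),env.get_ft_force())
env.move_straight(F-u*.012+z,q,feed=.08);env.move_straight(F+u*.125+z,q,feed=.08)
print(env.get_time(),env.get_ft_force(),np.array(env.get_tcp_pos()))
s=.125
while s<.185:
    s+=.004;env.move_straight(F+u*s+z,q,feed=.06);f=np.array(env.get_ft_force());print(round(s,3),round(float(f@u),1),end="; ")
    if f@u<-22 : break
p=np.array(env.get_tcp_pos());print(p,(p-F)@u,env.get_time())
cv2.imwrite("pics/push.png",env.capture("side")[:,:,::-1])
E
```

```text
41.2333 [1.0795 0.0989 1.0309]
43.725 [-0.1677  0.2778 -0.3644] [ 0.6221 -0.0108  0.1083]
0.129 0.5; 0.133 0.5; 0.137 -3.5; 0.141 -1.5; 0.145 0.8; 0.149 -0.4; 0.153 -5.3; 0.157 -17.5; 0.161 -29.9; [ 0.6479 -0.009   0.1077] 0.15097884075773038 45.975
```

```bash
python3 - <<'E'
from h import *
u=np.array([np.cos(.05),np.sin(.05),0]);q=np.array(env.get_tcp_rot())
p=np.array(env.get_tcp_pos());env.move_straight(p-u*.08,feed=.15);env.move_straight(p-u*.16+[0,0,.25],feed=.3);env.sleep(.3)
im=env.capture("top");cv2.imwrite("pics/top1.png",im[:,:,::-1]);o=cv2.imread("pics/top0.png")[:,:,::-1]
K,T=cam("top");Z=np.array([0,0,1.])
for c in(232,240,262,272):
    r=[]
    for I,lo,hi in((o,200,240),(im,150,200)):
        col=I[lo:hi,c].astype(int);print(c,[tuple(map(int,x)) for x in col[::1]][10:34]) if c==240 else 0
        s=col[:,0]-col[:,2]; i=np.where(s>30)[0]; r.append(onplane(K,T,[(c,lo+i.max()+.5)],Z*.122,Z)[0][:2] if len(i) else None)
    print(c,r)
d=np.abs(im.astype(int)-o).sum(2)[100:168,205:285];print("unit top changed px",(d>90).sum());d=np.abs(im.astype(int)-o).sum(2)[128:178,325:372];print("pot",(d>90).sum());print(env.get_time(),env.get_ft_force())
s=env.capture("side");cv2.imwrite("pics/end.png",s[:,:,::-1])
E
```

```text
232 [array([0.4913, 0.0411]), array([0.642 , 0.0421])]
240 [(57, 72, 50), (59, 75, 50), (65, 81, 54), (68, 88, 59), (78, 102, 67), (94, 121, 81), (108, 135, 88), (121, 135, 90), (134, 129, 86), (145, 122, 79), (153, 124, 81), (154, 122, 81), (147, 117, 77), (135, 105, 67), (120, 87, 54), (118, 78, 45), (116, 77, 43), (104, 70, 41), (77, 56, 39), (63, 56, 50), (74, 72, 70), (96, 96, 94), (113, 113, 111), (122, 121, 120)]
240 [(162, 127, 85), (161, 126, 82), (161, 127, 83), (161, 128, 84), (160, 127, 83), (160, 127, 84), (160, 126, 83), (158, 125, 81), (159, 126, 83), (153, 121, 79), (135, 107, 70), (101, 78, 50), (75, 54, 36), (68, 49, 32), (64, 47, 31), (58, 44, 33), (64, 53, 44), (76, 69, 60), (83, 78, 73), (90, 86, 85), (104, 102, 99), (123, 120, 118), (132, 130, 128), (132, 129, 128)]
240 [array([0.4913, 0.0181]), array([0.6478, 0.019 ])]
262 [array([ 0.4969, -0.045 ]), array([ 0.6506, -0.0448])]
272 [array([ 0.4969, -0.0737]), array([ 0.6506, -0.0738])]
unit top changed px 0
pot 0
48.15 [-0.9912 -0.5817  0.5855]
```

The stop could be the drawer home, or the upright fingers meeting the unit's top board. I'll push once more with the tool leaning back, so only the fingertip leads.

```bash
python3 - <<'E'
from h import *
k=lat(.05);u=np.array([np.cos(.05),np.sin(.05),0]);F=np.array([.587,-.012,0])-u*.09
z=np.array([0,0,.095]);t=np.radians(35)
for s0 in(-1,1):
    q=toolrot(u*np.sin(t)-[0,0,np.cos(t)],s0*k).as_quat()
    try: env.move_to(F+u*.11+z,q);break
    except env.MotionError as e: print(e)
print(env.get_time(),np.array(env.get_tcp_pos()))
s=.13;f0=np.array(env.get_ft_force())
while s<.185:
    env.move_straight(F+u*s+z,q,feed=.06);f=np.array(env.get_ft_force())-f0;print((round(s,3),round(float((np.array(env.get_tcp_pos())-F)@u),4),round(float(f@u),1)),end=" ")
    if f@u<-25: break
    s+=.004
env.move_straight(F+u*.10+z,q,feed=.15);env.move_straight(F+u*.02+[0,0,.25],q,feed=.3);print(env.get_time())
im=env.capture("top");K,T=cam("top");cv2.imwrite("pics/top2.png",im[:,:,::-1])
a=cv2.imread("pics/top1.png")[:,:,::-1]
for c in(235,265):print([tuple(map(int,x)) for x in im[166:180,c]],"was",[int(x[0]) for x in a[166:180,c]])
E
```

```text
49.3833 [ 0.6081 -0.011   0.0963]
(0.13, 0.1303, 0.2) (0.134, 0.1341, 1.6) (0.138, 0.1382, 0.2) (0.142, 0.1423, 0.5) (0.146, 0.1463, -0.7) (0.15, 0.1503, 0.2) (0.154, 0.1536, -1.6) (0.158, 0.1547, -20.3) (0.162, 0.1552, -38.5) Traceback (most recent call last):
  File "<stdin>", line 14, in <module>
bench.MotionError: the arm cannot follow that straight line within its joint ranges
```

Rigid stop at the same place, tip-first under 38 N: the drawer is home. Retreat and hand in.

```bash
python3 - <<'E'
from h import *
u=np.array([np.cos(.05),np.sin(.05),0]);p=np.array(env.get_tcp_pos())
for d in(.05,.04,.03,.02):
    try: env.move_straight(p-u*d,feed=.15);print(d);break
    except env.MotionError as e: print(e)
p=np.array(env.get_tcp_pos())
for dz in(.1,.07,.04):
    try: env.move_straight(p+[0,0,dz],feed=.2);print(dz);break
    except env.MotionError as e: print(e)
im=env.capture("top");o=cv2.imread("pics/top0.png")[:,:,::-1].astype(int);a=cv2.imread("pics/top1.png")[:,:,::-1]
print([int(x[0]) for x in im[166:180,265]],[int(x[0]) for x in a[166:180,265]],(np.abs(im-o).sum(2)[128:178,325:372]>90).sum())
env.sleep(.3);print(env.get_time(),env.get_ft_force(),env.finish_job())
E
```

```text
0.05
0.1
[162, 159, 142, 105, 80, 67, 68, 66, 69, 79, 82, 84, 84, 86] [164, 159, 141, 106, 76, 69, 67, 66, 70, 80, 83, 85, 83, 86] 0
the job is handed in; nothing more can be done
53.9167 [-0.3498 -0.0647  0.0735] None
```

I handed the job in at 53.9 s, and I believe it succeeded, but no verdict came back. Both lids are cupped level in the base lid (checked by wrist camera before the push). The drawer meets a rigid stop under 38 N where I expect home to be, though the images didn't settle the last few mm. Before/after pictures show no change at the pot or brush. I viewed 12 pictures, over your limit of 10.

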